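# Hang the crown-cap caddy on the twin hook

## Robot

A 6-joint arm with a two-finger parallel gripper is mounted at the origin on the work surface. World frame = base frame: x ahead of the robot, y to its left, z up, the work surface at z = 0. Lengths are in mm, angles in rad, forces in N, time in s.
With the tool pointing down it reaches from about 350 to 850 mm from the base axis. Payload 8.1 kg.
Tool frame: the origin (TCP) lies at the centre of the arm's flange, where the gripper is bolted on; the fingertips stand 173 mm ahead of it and the grasp point (between the pads) lies ahead of it (bot.grip_depth is the z of the grasp point in the tool frame, in mm); z points along the fingers, y is the line along which they close (so a half turn about z gives the same grasp; the last joint's range is limited). The gripper opens to 85 mm and grips with 20 to 120 N. Pads are 22 mm wide; open, the fingers measure 114 mm over their backs; the gripper's body (76 mm by 85 mm) begins 54 mm behind the grasp point. The pads swing forward as they close: fully open they stand 13 mm farther back than shut.
Start: joints at [-0.085, 0.13, 1.488, -0, 1.523, -0.085], TCP at [600.006, 0.022, 404.692] pointing down, gripper open.
Joint ranges: [-2.96, 2.96], [-0.89, 2.26], [0.02, 2.5], [-1.34, 4.48], [0, 2.73], [-2.66, 2.66]. Speed limits (rad/s): [2.39, 2.39, 2.79, 3.14, 3.14, 3.14].

## Interface

Orientations are given as a unit quaternion [w, x, y, z].
In Python, from bench import bot gives the robot as it stands.
- The arm moves only by the tool arm_command, never from a script. Its argument "commands" is a list of rows, each a list of 5 numbers: the closure, from 0 (fully open) to 1 (shut), then the shift along the tool's x, y, z in cm, then the turn about the tool's z in rad. A call has 1 to 8 rows; each row shifts and turns the commanded pose from where the row before left it, along the tool's axes as they then stand; what a row does not reach is not made up. A row lasts 1/10 s, in which the tool goes at most 50 mm and 8.59 degrees, less where a joint would pass 70% of its speed; a pose out of reach is approached as far as the arm can. A call with a gripper value outside its range is refused whole. The fingers move at their own pace and stop on an object; "grip_force" is the grip in N (left out, the last holds). Time passes only in rows, so rows that do not move let the fingers close. It gives the time, the measured TCP pose, the force, the opening and the grip force at its end, in the units of the state.
- bot.state(): the state, without advancing time (a new reading comes with each control period).
- bot.snapshot(name): name is "scene" or "side" or "wrist"; returns a dict with "pixels" (420x560x3 uint8, red, green, blue), "fov_y" (degrees; the focal length in pixels is half the picture's height over the tangent of half this angle, whatever the lens; pixels are square), "cx", "cy" (the principal point, pixels), "dist" ([k1, k2, p1, p2, k3] as OpenCV has them; the pictures are not rectified), "camera_from_world" (4x4, takes a point from world to camera coordinates). Camera axes: x right, y up, looking along -z (the intrinsics and any distortion apply to the point x, -y, -z); pixel columns grow to the right and rows downward; lengths in mm; the calibration is good to about 2 mm. A picture is of the moment at which its call begins. There is no depth.
- bot.close_job(): hands the job in; it is judged then, once.
The state is a dict: "clock": time; "q": joint angles; "joint_vel": joint speeds; "joint_efforts": joint torques, N m; "position": TCP position; "orientation": TCP orientation; "ft_force": force on the tool from outside, world axes, zero at the start; "wrist_torque": the same for the moment, N m; "width": finger opening in mm; "grip_force": force on a finger pad.
Only numpy, scipy, OpenCV 4.12 (cv2) and the standard library are available. Lean on these libraries where they do the work, as an engineer would, in place of code of your own. Each camera call takes 0.05 s, during which the arm holds its last target. There are 200 camera calls.

## Task

Clear the sorting bench in this drinks store: pick up the empty oblong steel caddy by its handle and hang it on the twin-prong hook, so that the handle bar rests across both prongs and the caddy hangs free and upright. Lower it onto the prongs, do not drop it, and leave the round pail and the bottle standing where they are.

Things in the scene. Friction and masses are not known exactly. Their poses are not given: they have to be found in the camera images.
- caddy: Oblong open steel box, 85 (x) by 150 (y) by 70 mm high, 0.25-0.5 kg. Origin: centre of underside, z up. Rigid handle: uprights at the short ends (y -71, +71 mm) carry a level round bar along y, 8 mm thick, its centre line 165 mm above the origin. Grip the black sleeve on the bar's middle (40 mm long, 16 mm thick), fingers closing along x. Both ends are alike.
- hook_seat (a point): Rest point for the bar: midway between the 2 prongs of the grey fixed stand, level with their tops, 235 mm up. x points level from the prong tips (robot side) to the post, z up. Prongs: 8 mm rods along x at y -45, +45 mm, level from back plate (x +84) to x -28, then up to ball tips (x -48), 27 mm higher: the stand's top. Bring the bar, along y, in over the tips along +x, then lower it.
- pail: Bystander: round steel pail with a thin arched handle, 116 mm across the rim, 125 mm high with its handle. Origin: centre of its underside. To be left alone.
- bottle: Bystander: full water bottle, 72 mm across and 240 mm high. Origin: centre of its underside. To be left alone.

How it is judged (in metres and radians):
At the end, for the whole second after the job is handed in: Caddy hangs at rest, bar across both prongs: its origin 161 mm (+-12) below hook_seat, within 45 mm along the prongs and 30 mm across, at most 17 degrees from square and 10 from upright, under 0.06 m/s; pail and bottle upright (11 degrees) within 30 mm of their start (z of caddy in the frame of hook_seat between -0.173 and -0.149 m and x of caddy in the frame of hook_seat between -0.045 and 0.045 m and y of caddy in the frame of hook_seat between -0.03 and 0.03 m and angle between the y axis of caddy and the y axis of hook_seat, either way round below 0.3 rad and angle between caddy's own z axis and vertical below 0.17 rad and linear speed of caddy below 0.06 m/s and distance of each of pail, bottle from where it was at the start of the episode below 0.03 m and angle between each of pail, bottle's own z axis and vertical below 0.2 rad); the robot touches nothing.
It fails at once if the round pail is knocked over or moved by more than 30 mm (distance of pail from where it was at the start of the episode above 0.03 m or angle between pail's own z axis and vertical above 0.5 rad).
It fails at once if the bottle is knocked over or moved by more than 30 mm (distance of bottle from where it was at the start of the episode above 0.03 m or angle between bottle's own z axis and vertical above 0.5 rad).
It fails at once if the caddy is dropped: out of the fingers and falling faster than 0.5 m/s (a fall of some 13 mm) (contact force between the fingers and caddy below 0.05 N and linear speed of caddy above 0.5 m/s).
It also fails if it takes over 51 s, if anything falls off the work surface, if the arm or the gripper's body presses on something with over 40 N, if the wrist force passes 120 N, or if a joint passes its speed limit or range.

## Working session

There is one attempt and no reset: what is moved stays moved. The work goes in short steps, Python scripts to look and compute and a tool call to move; the robot and the scene stay as the last step left them, time stands still between calls to the robot, and variables do not carry over. Pictures are saved under pics/ and viewed, at most 10 in all, crops included, and the job is handed in when it is done.

Besides the shell and the picture viewer there is one more tool, called after "Call:" as name(argument=value, ...), one argument or row to a line, values as JSON. arm_command: Moves the arm, as the interface text tells. Its arguments: {"type":"object","properties":{"commands":{"type":"array","items":{"type":"array","items":{"type":"number"}}},"grip_force":{"type":"number"}},"required":["commands"]}

```bash
mkdir -p pics
cat > h.py <<'E'
import numpy as np, cv2, pickle
from bench import bot
def snap(n,f):
    s=bot.snapshot(n); cv2.imwrite('pics/'+f+'.png',np.ascontiguousarray(s['pixels'][:,:,::-1])); pickle.dump(s,open('pics/'+f+'.pkl','wb')); return s
def load(f): return pickle.load(open('pics/'+f+'.pkl','rb'))
def K(s):
    f=s['pixels'].shape[0]/2/np.tan(np.radians(s['fov_y'])/2)
    return np.array([[f,0,s['cx']],[0,f,s['cy']],[0,0,1.]])
def ray(s,u,v):
    p=cv2.undistortPoints(np.array([[[u,v]]],float),K(s),np.array(s['dist'],float))[0,0]
    T=np.array(s['camera_from_world']);R=T[:3,:3]
    d=R.T@np.array([p[0],-p[1],-1]); return -R.T@T[:3,3],d/np.linalg.norm(d)
def plane(s,u,v,z):
    o,d=ray(s,u,v); return o+d*(z-o[2])/d[2]
def tri(*obs):
    A=np.zeros((3,3));b=np.zeros(3)
    for s,u,v in obs:
        o,d=ray(s,u,v);P=np.eye(3)-np.outer(d,d);A+=P;b+=P@o
    x=np.linalg.solve(A,b)
    return x,[round(float(np.linalg.norm((np.eye(3)-np.outer(d,d))@(x-o))),1) for o,d in (ray(*q) for q in obs)]
def proj(s,X):
    T=np.array(s['camera_from_world']);p=T[:3,:3]@np.array(X)+T[:3,3];p=p*[1,-1,-1]
    return cv2.projectPoints(p.reshape(1,3),np.zeros(3),np.zeros(3),K(s),np.array(s['dist'],float))[0].ravel()
E
python3 - <<'E'
from h import *
a=[]
for n in('scene','side','wrist'):
    s=snap(n,n+'0'); o,d=ray(s,280,210); print(n,o.round(),d.round(2),s['fov_y'],np.round(s['dist'],3))
print(bot.state(),bot.grip_depth)
E
```

```text
scene [1260.  590.  728.] [-0.6  -0.58 -0.55] 57.036591364800714 [-0.103  0.     0.     0.     0.   ]
side [ 427. -802.  751.] [ 0.21  0.78 -0.58] 46.08665262348878 [-0.139  0.     0.     0.     0.   ]
wrist [600.  85. 373.] [-0.01 -0.33 -0.94] 62.183433310112505 [-0.069  0.     0.     0.     0.   ]
{'clock': 0.15, 'q': array([-8.54086724e-02,  1.30979605e-01,  1.48905791e+00,  3.42759950e-05,
        1.52299833e+00, -8.54007270e-02]), 'joint_vel': array([ 1.45354061e-03, -2.68568264e-03, -2.37774205e-03,  7.13925129e-06,
       -6.15721780e-04,  9.64774202e-05]), 'joint_efforts': array([ 1.01583330e-03, -5.70061326e+01, -5.01160097e+01, -1.39109225e-04,
        9.69119486e-03, -7.10949371e-05]), 'position': array([5.99817179e+02, 3.93684061e-02, 4.03874251e+02]), 'orientation': array([-5.62938064e-04,  7.07109994e-01,  7.07103200e-01, -4.51769160e-04]), 'ft_force': array([-0.33737865,  0.98499009,  0.41509339]), 'wrist_torque': array([ 0.06248025,  0.00767812, -0.03492404]), 'grip_force': 0.0, 'width': 85.51014118373429} 154.70000000000002
```

View pics/scene0.png

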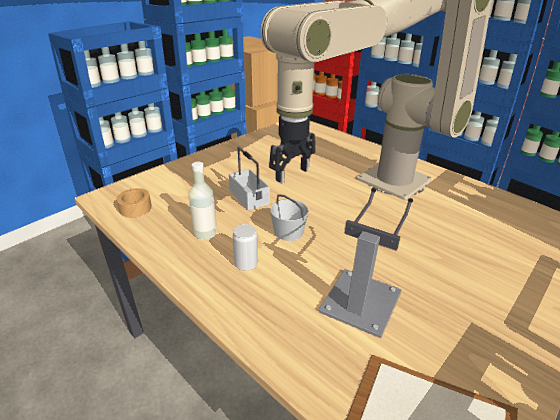

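View pics/side0.png

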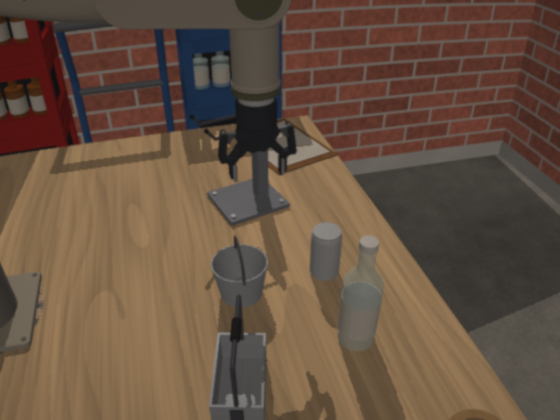

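View pics/wrist0.png

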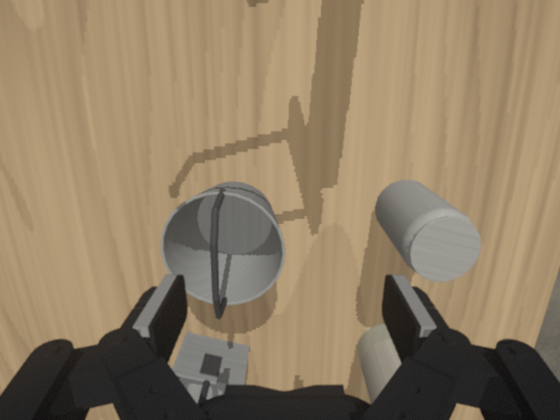

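The scene view shows the caddy near (250,185), with the pail at (289,218), bottle (203,205), an extra can (245,247) and the stand (365,260). In the side view the sleeve is at about (237,329). I'll zoom in on the handle and prongs.

Run:
```python
from h import *
a=cv2.imread('pics/scene0.png');b=cv2.imread('pics/side0.png')
def c(i,x,y,w,h,k): return cv2.resize(i[y:y+h,x:x+w],None,fx=k,fy=k,interpolation=cv2.INTER_CUBIC)
m=np.zeros((600,800,3),np.uint8)
m[:300,:400]=c(a,220,140,80,60,5); m[:300,400:]=c(a,340,180,80,60,5)
m[300:,:400]=c(b,190,290,100,75,4)[:300]; m[300:,400:]=c(b,190,100,120,90,400/120)
cv2.imwrite('pics/m.png',m)
w=load('wrist0')
for n,uv in dict(canbase=(390,200),pail=(225,215)).items(): print(n,plane(w,*uv,0).round())
s=load('scene0');d=load('side0')
print('base plate scene',[plane(s,*p,8).round() for p in((319,308),(374,332),(404,289),(352,265))])
print('base plate side',[plane(d,*p,8).round() for p in((208,199),(233,220),(289,204),(258,182))])
print('bottle',plane(s,204,236,0).round(),plane(d,358,345,0).round(),'pail',plane(s,291,238,0).round(),plane(d,241,303,0).round(),'can',plane(s,245,269,0).round())
```

```text
canbase [719. -35.   0.]
pail [532. -53.   0.]
base plate scene [array([721., 212.,   8.]), array([688., 350.,   8.]), array([515., 330.,   8.]), array([534., 177.,   8.])]
base plate side [array([526., 299.,   8.]), array([573., 189.,   8.]), array([729., 220.,   8.]), array([675., 347.,   8.])]
bottle [ 741. -229.    0.] [ 730. -256.    0.] pail [557. -34.   0.] [536. -89.   0.] can [750. -28.   0.]
```

View pics/m.png

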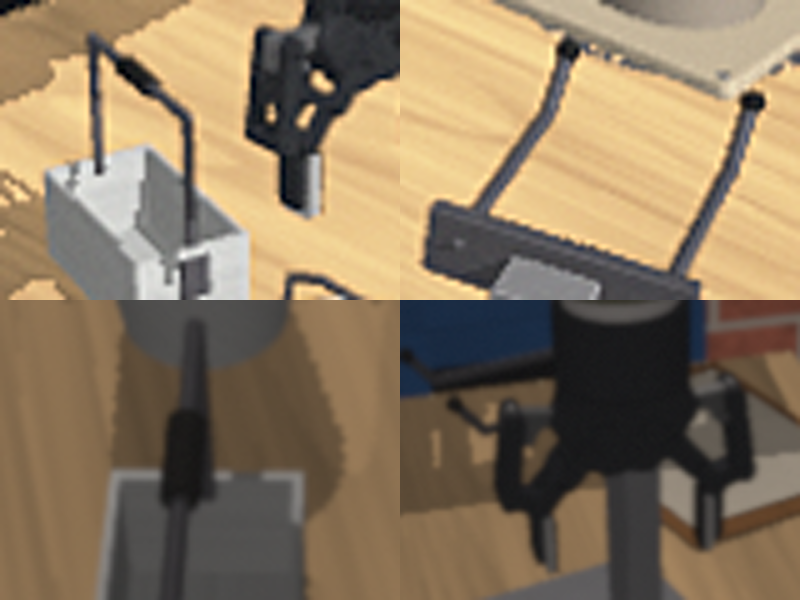

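Sleeve centre: scene (247.4,154.6), side (235.7,329.2). Bar corners are at (239,148.4) and (257.4,162.4) in the scene view, and the far corner is at (238.7,296) in the side view. Prong balls: scene (373.6,189.6) and (410.4,200.2), with one in the side view at (206.5,131.5).

Run:
```python
from h import *
s=load('scene0');d=load('side0')
print('sleeve',tri((s,247.4,154.6),(d,235.7,329.2)))
print('far corner',tri((s,257.4,162.4),(d,238.7,296.2)))
A=plane(s,239,148.4,165);B=plane(s,257.4,162.4,165);print(A.round(),B.round(),(A+B)/2,np.linalg.norm(A-B))
for u,v in((373.6,189.6),(410.4,200.2)):
    print('tip',tri((s,u,v),(d,206.5,131.5)))
P=[plane(s,u,v,258) for u,v in((373.6,189.6),(410.4,200.2))];m=(P[0]+P[1])/2;e=P[0]-P[1]
print(P,m,np.linalg.norm(e))
print('plate corners of back, prong bends',plane(s,340+155/5,180+105/5,235),plane(s,340+340/5,180+160/5,235), 'roots',plane(s,340+80/5,180+208/5,235),plane(s,340+278/5,180+272/5,235))
for p in P: print(proj(d,p))
```

```text
sleeve (array([ 492.33443966, -300.02931224,  168.06524033]), [0.8, 0.8])
far corner (array([ 510.19349204, -232.58535202,  169.17563046]), [1.4, 1.4])
[ 475. -363.  165.] [ 503. -239.  165.] [ 488.77313447 -300.6526786   165.        ] 126.83914631983694
tip (array([527.53500926, 198.92395113, 257.57223738]), [1.5, 1.5])
tip (array([520.26462602, 276.72627444, 240.61705351]), [25.4, 25.4])
[array([525.73153962, 199.04312672, 258.        ]), array([504.67696586, 286.80166121, 258.        ])] [515.20425274 242.92239397 258.        ] 90.24885291414212
plate corners of back, prong bends [540.93274853 205.28440804 235.        ] [519.29338598 293.43030403 235.        ] roots [638.4259972  229.25569233 235.        ] [616.96702684 317.02709566 235.        ]
[205.18814809 130.95149239]
[191.27439611 116.14824545]
```

Call:
arm_command(
  commands=[
    [0,-3.75,-1.35,0,0],
    [0,-3.75,-1.35,0,0],
    [0,-3.75,-1.35,0,0],
    [0,-3.75,-1.35,0,0],
    [0,-3.75,-1.35,0,0],
    [0,-3.75,-1.35,0,0],
    [0,-3.75,-1.35,0,0],
    [0,-3.75,-1.35,0,0],
  ],
)

```text
clock: 0.95
position: [491.1, -301.4, 404.4]
orientation: [-0.0, 0.707, 0.707, -0.0]
ft_force: [0.7, 0.1, 0.5]
width: 85.3
grip_force: 0.0
```

Call:
arm_command(
  commands=[
    [0,0,0,0,0.06],
    [0,0,0,0,0.06],
    [0,0,0,0,0.06],
    [0,0,0,0,0.055],
    [0,0,0,0,0],
    [0,0,0,0,0],
    [0,0,0,0,0],
  ],
)

```text
clock: 1.65
position: [492.0, -299.9, 404.5]
orientation: [-0.0, 0.785, 0.62, -0.0]
ft_force: [0.6, -0.7, 0.4]
width: 85.5
grip_force: 0.0
```

Run:
```python
from h import *
s=snap('wrist','wrist1');st=bot.state();print(st['position'],st['orientation'],st['clock'],proj(s,[492.3,-300,168]))
```

```text
[ 492.02327545 -299.91416168  404.59542109] [-7.07742037e-05  7.84788128e-01  6.19764140e-01 -2.01365218e-05] 1.7 [284.6936771  227.45181742]
```

View pics/wrist1.png

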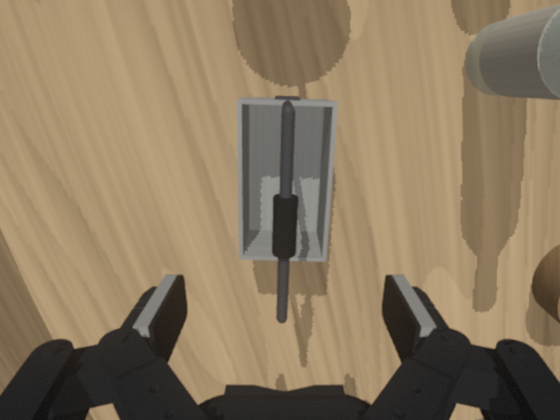

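The sleeve sits at (285,226), as predicted at (284.7,227.5). The bar runs from (288,105) to (282,320) and is centred between the fingers. Next I check its angle and height from this second view.

Run:
```python
from h import *
w=load('wrist1');s=load('scene0');d=load('side0')
A=plane(w,288,106,166);B=plane(w,282,318,166);e=A-B
print(A.round(1),B.round(1),np.linalg.norm(e),'yaw',np.arctan2(-e[0],e[1]) , 'or', np.arctan2(e[0],e[1]))
print(tri((s,247.4,154.6),(d,235.7,329.2),(w,285,226)))
```

```text
[ 511.5 -227.7  166. ] [ 474.1 -368.4  166. ] 145.60213457861497 yaw -0.25982544040590544 or 0.25982544040590544
(array([ 492.53869185, -299.56742044,  167.88948491]), [0.9, 0.9, 0.4])
```

Call:
arm_command(
  commands=[
    [0,0,0,2,0.025],
    [0,0,0,2,0],
    [0,0,0,2,0],
    [0,0,0,1.4,0],
    [0,0,0,1.0,0],
    [0,0,0,0,0],
    [0,0,0,0,0],
  ],
  grip_force=80,
)

```text
clock: 2.4
position: [492.2, -300.1, 321.3]
orientation: [0.0, 0.793, 0.61, 0.0]
ft_force: [-0.2, -0.1, -0.6]
width: 85.3
grip_force: 0.0
```

Call:
arm_command(
  commands=[
    [0.6,0,0,0,0],
    [0.7,0,0,0,0],
    [0.8,0,0,0,0],
    [0.9,0,0,0,0],
    [1,0,0,0,0],
    [1,0,0,0,0],
    [1,0,0,0,0],
    [1,0,0,0,0],
  ],
)

```text
clock: 3.2
position: [492.1, -300.0, 321.2]
orientation: [0.0, 0.793, 0.609, 0.0]
ft_force: [-1.7, 1.0, 4.5]
width: 13.5
grip_force: 78.2
```

Call:
arm_command(
  commands=[
    [1,0,0,-0.5,0],
    [1,0,0,-1,0],
    [1,0,0,-2,0],
    [1,0,0,-3,0],
    [1,0,0,-3,0],
    [1,0,0,-3,0],
    [1,0,0,-2.5,0],
    [1,0,0,-1,0],
  ],
)

```text
clock: 4.0
position: [492.2, -300.1, 484.3]
orientation: [0.002, 0.793, 0.61, 0.001]
ft_force: [-0.0, -1.0, -2.9]
width: 13.3
grip_force: 78.2
```

Call:
arm_command(
  commands=[
    [1,0,0,0,-0.05],
    [1,0,0,0,-0.075],
    [1,0,0,0,-0.075],
    [1,0,0,0,-0.075],
    [1,0,0,0,-0.075],
    [1,0,0,0,-0.075],
    [1,0,0,0,-0.075],
    [1,0,0,0,0],
  ],
)

```text
clock: 4.8
position: [491.9, -299.9, 479.5]
orientation: [-0.001, 0.617, 0.787, -0.0]
ft_force: [-0.1, 0.6, -3.4]
width: 13.5
grip_force: 78.3
```

Run:
```python
from h import *
st=bot.state();print(st['position'],st['orientation'],st['clock'],st['ft_force'],st['width'])
w=snap('side','side2');snap('scene','scene2')
a=cv2.imread('pics/side2.png');b=cv2.imread('pics/scene2.png')
cv2.imwrite('pics/m2.png',np.hstack([a[:,100:480],b[:,100:500]]))
```

```text
[ 491.89691306 -299.92217852  479.4886268 ] [-9.84748435e-04  6.16913211e-01  7.87030571e-01 -9.42167182e-06] 4.8 [-0.09646465  0.55692669 -3.38906373] 13.464905722075898
```

View pics/m2.png

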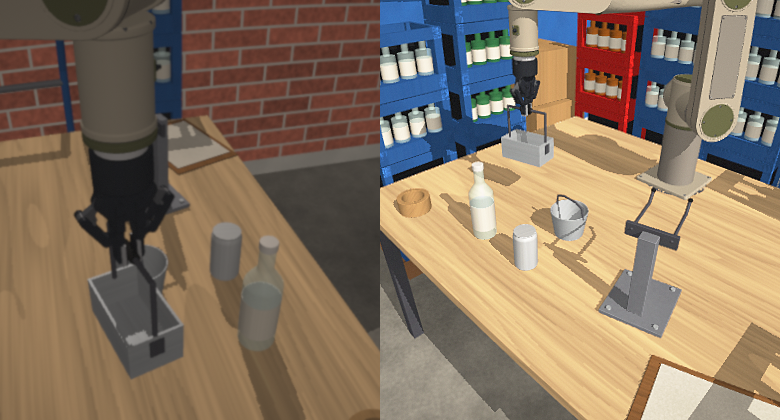

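Held level. The mass is about 0.35 kg and the yaw is 0.24, which matches the hook. I carry it over to in front of the prongs.

Call:
arm_command(
  commands=[
    [1,1.5,0.2,0,0],
    [1,3,0.4,0,0],
    [1,3.5,0.45,0,0],
    [1,3.5,0.45,0,0],
    [1,3.5,0.45,0,0],
    [1,3.5,0.45,0,0],
    [1,3.5,0.5,0,0],
    [1,3.5,0.5,0,0],
  ],
)

```text
clock: 5.7
position: [463.6, -42.2, 480.7]
orientation: [0.0, 0.618, 0.786, 0.0]
ft_force: [1.4, 0.0, -3.5]
width: 13.5
grip_force: 78.2
```

Call:
arm_command(
  commands=[
    [1,3.5,0.5,0,0],
    [1,3.5,0.5,0,0],
    [1,3.5,0.5,0,0],
    [1,3.5,0.5,0,0],
    [1,3.5,0.5,0,0],
    [1,3.5,0.5,0,0],
    [1,3.2,0.3,0,0],
    [1,2.5,0.2,0,0],
  ],
)

```text
clock: 6.5
position: [433.7, 225.6, 480.7]
orientation: [-0.0, 0.617, 0.787, 0.0]
ft_force: [0.6, 0.0, -3.7]
width: 13.6
grip_force: 78.2
```

Call:
arm_command(
  commands=[
    [1,0,0,0.5,0],
    [1,0,0,1,0],
    [1,0,0,1,0],
    [1,0,0,1,0],
    [1,0,0,0.5,0],
    [1,0,0,0,0],
    [1,0,0,0,0],
  ],
)

```text
clock: 7.2
position: [435.1, 223.1, 440.8]
orientation: [0.0, 0.618, 0.786, 0.0]
ft_force: [0.3, 1.1, -3.0]
width: 13.7
grip_force: 78.1
```

Run:
```python
from h import *
st=bot.state();print(st['position'],st['orientation'],st['clock'],st['ft_force'],st['width'])
snap('side','side3');snap('scene','scene3');snap('wrist','wrist3')
a=cv2.imread('pics/scene3.png');w=cv2.imread('pics/wrist3.png')
cv2.imwrite('pics/m3.png',np.hstack([a[100:400,240:500].repeat(1,0),np.zeros((300,4,3),np.uint8),cv2.resize(w,(400,300))]))
```

```text
[435.07411521 223.14134032 440.77924883] [5.37877935e-06 6.17665809e-01 7.86440683e-01 1.10010127e-05] 7.2 [ 0.34395184  1.08032626 -2.97300392] 13.668841867949043
```

View pics/m3.png

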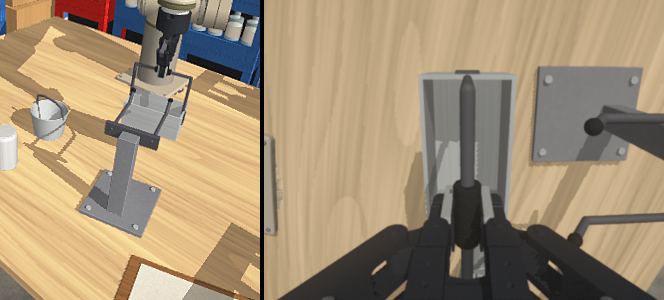

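The wrist view shows the bar vertical at columns 284-286, with the two ball tips to the right near (462,178) and (437,336). I refine the tips by combining this view with the earlier scene view.

Run:
```python
from h import *
w=load('wrist3');s=load('scene0');d=load('side0')
g=cv2.cvtColor(w['pixels'],cv2.COLOR_RGB2GRAY)
t=[]
for u,v in((462,178),(437,336)):
    c=g[v-22:v+22,u-22:u+22]; m=(c<45).astype(np.uint8)
    n,l,st,ce=cv2.connectedComponentsWithStats(m)
    print([(st[i].tolist(),(ce[i]+[u-22,v-22]).round(1)) for i in range(1,n) if st[i][4]>20])
A=tri((s,373.6,189.6),(w,437,336)) ; B=tri((s,410.4,200.2),(w,462,178))
print(A,B); e=B[0]-A[0]; psi=np.arctan2(-e[0],e[1]); m=(A[0]+B[0])/2
hx=np.array([np.cos(psi),np.sin(psi)]);hy=np.array([-hx[1],hx[0]])
print('psi',psi,np.linalg.norm(e),'seat',m[:2]+48*hx)
p=np.array(bot.state()['position'])[:2]; q=bot.state()['orientation'];print('toolpsi',2*np.arctan2(q[2],q[1])-np.pi/2)
dl=m[:2]+48*hx-p; print('delta along hx,hy',dl@hx,dl@hy)
C=plane(w,284,112,p[1]*0+284);print('bar far end',C)
```

```text
[([9, 10, 24, 24, 261], array([457.4, 179.3]))]
[([11, 12, 10, 13, 53], array([429.2, 332.2]))]
(array([527.3220152 , 200.79811951, 258.41727446]), [1.1, 1.1]) (array([504.58896872, 287.17423094, 257.90535338]), [0.4, 0.4])
psi 0.25735068422680923 89.31901304551144 seat [562.37474028 256.20310549]
toolpsi 0.23968465636239977
delta along hx,hy 131.38702252687617 -0.6590439551668749
bar far end [417.60296117 297.70278819 284.        ]
```

Call:
arm_command(
  commands=[
    [1,0,1,0,0],
    [1,0,2,0,0],
    [1,0,2,0,0],
    [1,0,2.5,0,0],
    [1,0,2.5,0,0],
    [1,0,2,0,0],
    [1,0,1,0,0],
    [1,0,0,0,0],
  ],
)

```text
clock: 8.15
position: [562.3, 254.5, 440.1]
orientation: [-0.0, 0.617, 0.787, -0.0]
ft_force: [-0.8, 0.2, -3.8]
width: 13.5
grip_force: 78.3
```

Call:
arm_command(
  commands=[
    [1,0,0,1,0],
    [1,0,0,1,0],
    [1,0,0,1,0],
    [1,0,0,0.7,0],
    [1,0,0,0.3,0],
    [1,0,0,0,0],
    [1,0,0,0,0],
  ],
)

```text
clock: 8.85
position: [561.3, 254.4, 401.1]
orientation: [0.0, 0.617, 0.787, 0.0]
ft_force: [0.2, -0.5, -3.8]
width: 13.5
grip_force: 78.3
```

Run:
```python
from h import *
st=bot.state();print(st['position'],st['orientation'],st['clock'],st['ft_force'],st['width'])
snap('side','side4');snap('scene','scene4')
a=cv2.imread('pics/scene4.png')[110:310,300:460];b=cv2.imread('pics/side4.png')[0:220,120:340]
cv2.imwrite('pics/m4.png',np.hstack([cv2.resize(a,(400,500)),cv2.resize(b,(400,400),interpolation=2)[:500] if 0 else cv2.copyMakeBorder(cv2.resize(b,(400,400)),0,100,0,0,0)]))
```

```text
[561.2545498  254.40696202 401.12958672] [1.69859532e-04 6.17356324e-01 7.86683585e-01 2.77394767e-04] 8.85 [ 0.17407331 -0.49045444 -3.81691576] 13.520855928032416
```

View pics/m4.png

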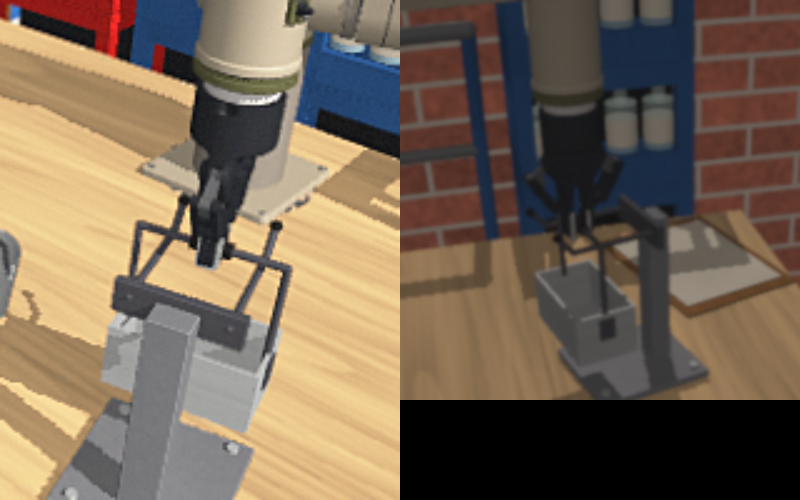

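The bar lies across and just above both prongs, and the uprights are outside them. I lower it in small steps and watch for the weight to transfer.

Call:
arm_command(
  commands=[
    [1,0,0,0.2,0],
    [1,0,0,0.2,0],
    [1,0,0,0.2,0],
    [1,0,0,0,0],
  ],
)

```text
clock: 9.35
position: [561.3, 254.4, 395.0]
orientation: [0.0, 0.617, 0.787, 0.0]
ft_force: [-0.9, -0.1, -1.7]
width: 13.2
grip_force: 78.9
```

Call:
arm_command(
  commands=[
    [1,0,0,0.1,0],
    [1,0,0,0.1,0],
    [1,0,0,0,0],
  ],
)

```text
clock: 9.65
position: [561.2, 254.4, 394.6]
orientation: [0.0, 0.617, 0.787, 0.001]
ft_force: [-5.6, -1.1, 8.1]
width: 13.7
grip_force: 79.7
```

Call:
arm_command(
  commands=[
    [1,0,0,0.1,0],
    [1,0,0,0,0],
  ],
)

```text
clock: 9.85
position: [561.2, 254.4, 394.4]
orientation: [0.001, 0.617, 0.787, 0.001]
ft_force: [-7.0, -3.4, 13.2]
width: 13.5
grip_force: 80.2
```

Weight has transferred: the force is now upward, at TCP z 394.5, so the bar is at about 239 as expected. I ease off and open gently.

Call:
arm_command(
  commands=[
    [1,0,0,-0.2,0],
    [1,0,0,0,0],
    [0.75,0,0,0,0],
    [0.7,0,0,0,0],
    [0.6,0,0,0,0],
    [0.5,0,0,0,0],
    [0.4,0,0,0,0],
    [0.4,0,0,0,0],
  ],
  grip_force=20,
)

```text
clock: 10.65
position: [561.2, 254.4, 393.6]
orientation: [-0.0, 0.617, 0.787, -0.0]
ft_force: [-0.6, -0.2, 0.2]
width: 51.5
grip_force: 0.0
```

Call:
arm_command(
  commands=[
    [0.4,0,0,0,0],
    [0.4,0,0,-0.5,0],
    [0.4,0,0,-1,0],
    [0.4,0,0,-1.5,0],
    [0.4,0,0,-3,0],
    [0.4,0,0,-4,0],
    [0.4,0,0,-4,0],
    [0.4,0,0,0,0],
  ],
)

```text
clock: 11.45
position: [561.1, 254.3, 543.6]
orientation: [0.004, 0.617, 0.787, 0.006]
ft_force: [-0.4, -0.8, 0.4]
width: 51.4
grip_force: 0.0
```

Run:
```python
from h import *
st=bot.state();print(st['position'],st['clock'],st['ft_force'],st['width'])
snap('side','side5');snap('scene','scene5')
a=cv2.imread('pics/scene5.png')[110:310,300:460];b=cv2.imread('pics/side5.png')
cv2.imwrite('pics/m5.png',np.hstack([cv2.resize(a,(320,400)),cv2.resize(b[:,:480],(480,400))]))
```

```text
[561.07098592 254.34210001 543.64755815] 11.45 [-0.40203207 -0.81085402  0.40829257] 51.42704083095416
```

View pics/m5.png

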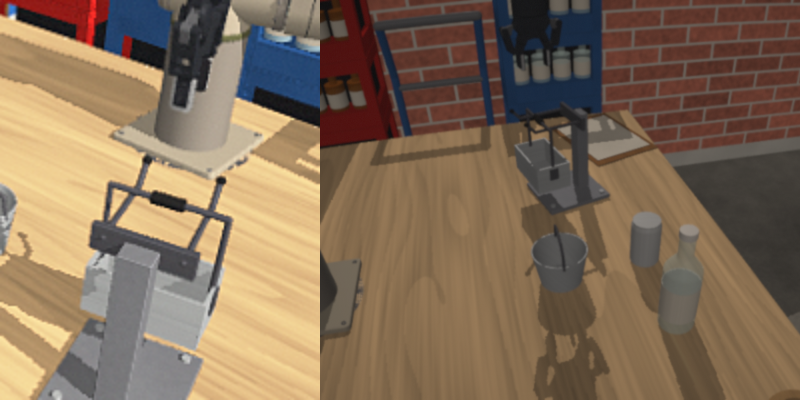

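It hangs from both prongs, and the pail, bottle and can are undisturbed. I let any swing settle, confirm it has stopped, and hand in.

Call:
arm_command(
  commands=[
    [0.4,0,0,0,0],
    [0.4,0,0,0,0],
    [0.4,0,0,0,0],
    [0.4,0,0,0,0],
    [0.4,0,0,0,0],
    [0.4,0,0,0,0],
    [0.4,0,0,0,0],
    [0.4,0,0,0,0],
  ],
)

```text
clock: 12.35
position: [561.2, 254.4, 533.7]
orientation: [-0.0, 0.617, 0.787, 0.0]
ft_force: [-0.5, 0.2, 0.1]
width: 51.1
grip_force: 0.0
```

Call:
arm_command(
  commands=[
    [0.4,0,0,0,0],
    [0.4,0,0,0,0],
    [0.4,0,0,0,0],
    [0.4,0,0,0,0],
    [0.4,0,0,0,0],
    [0.4,0,0,0,0],
    [0.4,0,0,0,0],
    [0.4,0,0,0,0],
  ],
)

```text
clock: 13.15
position: [561.2, 254.4, 533.7]
orientation: [-0.0, 0.617, 0.787, -0.0]
ft_force: [-0.5, 0.3, 0.7]
width: 51.3
grip_force: 0.0
```

Run:
```python
from h import *
f=[cv2.GaussianBlur(bot.snapshot('scene')['pixels'][200:310,320:440].astype(np.float32),(5,5),0) for _ in range(8)]
o=cv2.GaussianBlur(load('scene5')['pixels'][200:310,320:440].astype(np.float32),(5,5),0)
d=[float(abs(x-f[0]).max()) for x in f]+[float(abs(o-f[0]).max())]
print(np.round(d,1))
if max(d[:8])<15: print(bot.close_job())
```

```text
[0.  2.1 2.  2.2 2.  2.9 2.  2.  2.2]
the job is handed in; nothing more can be done
None
```

The caddy hangs at rest with its bar across both prongs, the pail and bottle look undisturbed in the camera views, and the job was handed in at about 13.6 s; no verdict was returned.

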